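# Unlock the yerba doser and hold out a full portion

## Task

Unlock the yerba doser: fit the standing socket key from the tray over the flat tang of the lock screw on the doser's top and turn the screw clockwise to its stop, using the key and not your fingers on the tang, then stand the key upright back on the tray and let go. Then press the doser's spring-return side lever down with the fingers past its first two clicks to the third click, short of the bottom stop, and finish while still holding it there, because it springs back if released. Leave the mate cup and the other things where they stand.

Things in the scene. Friction and masses are not known exactly. Their poses are not given: they have to be found in the camera images.
- doser: Yerba doser, fixed: white housing 130 x 260 x 140 mm (x, y, z); origin at the centre of its underside, x away from the robot at yaw 0. On its top, a clear hopper with steel lid (92 mm across, 238 mm above the bar, axis at y = +75 mm) and the lock screw (y = -55 mm); the lever is on its -y side face. A spout on the -x face overhangs a drip plate with the mate cup.
- screw_head (a point): Flat steel tang (head) of the lock screw on the doser's top: 24 x 6 x 14 mm (x, y, z); x along the tang; origin on the screw's axis at the tang's foot, 146 mm above the bar, on a 40 mm round flange, at the doser's (0, -55 mm) point. Turns with joint lock_screw; at joint 0 it points 0.6 rad anticlockwise (seen from above) of the doser's x axis.
- lock_screw (a joint): Turn of the lock screw in rad, growing clockwise seen from above: near 0 (0 to 0.15) locked, stop at 1.25 unlocked. It is stiff by friction (about 0.05 N m) and stays where left. While locked, a cam in the housing blocks the lever.
- dose_lever (a joint): Lever travel in m, downward: 0 at rest (top), clicks at 0.014, 0.028 and 0.042 (the third), bottom stop 0.052. The spring returns it to the top from any click: about 4 N at the top, 6.5 N at the third click; the clicks add or take up to 2.5 N in between (peak about 9 N).
- thumb_tab (a point): Black thumb tab of the lever, sticking out beside the doser's -y side face: 36 x 44 x 10 mm (x, y, z), flat level top; origin at the centre of its top face, 165 mm above the bar at rest (25 mm above the housing's top), 27 mm out from the side face, at the doser's (0, -157 mm) point. Moves straight down with the lever.
- key: Loose steel socket key, about 140 g, standing upright on the tray; 95 mm tall, origin at the centre of its underside, z up. Foot 44 x 26 x 30 mm (x, y, z) with a rectangular socket open underneath, 31 x 11 mm, 18 mm deep, long side along x; above it a 14 mm round shank; from 55 to 95 mm height a flat grip paddle 36 mm long (x), 14 mm thick (y).
- tray: Small aluminium tray fixed to the bar, 200 x 130 x 10 mm (x, y, z), rim wall 3 mm; origin at the centre of its underside; floor about 3 mm above the bar. The key stands on its -x half, a small tin on its +x half.
- mate_cup: Bystander: stainless mate cup, 72 mm across, 80 mm tall, under the doser's spout; origin at the centre of its underside.
- canister: Bystander: orange plastic canister with a twist cap, 88 mm across, 145 mm tall, left of the doser; origin at the centre of its underside.
- mug: Bystander: white ceramic mug, 80 mm across, 90 mm tall, left of the doser; origin at the centre of its underside.
- sugar_bowl: Bystander: small blue sugar bowl, 70 mm across, 55 mm tall, in front of the doser; origin at the centre of its underside.
- tin: Bystander: small round tin, 42 mm across, 28 mm tall, on the +x half of the tray; origin at the centre of its underside.

How it is judged:
By the outcome, as a careful person would: the job done as asked, in the order asked, and still so for the second after the job is handed in, while the arm keeps its last pose, push and grip.
It also fails if it takes over 67 s, if anything falls off the work surface, if the arm or the gripper's body presses on something with over 40 N, if the wrist force passes 120 N, or if a joint passes its speed limit or range.

## Robot

A 7-joint arm with a two-finger parallel gripper is mounted at the origin on the work surface. World frame = base frame: x ahead of the robot, y to its left, z up, the work surface at z = 0. Lengths are in m, angles in rad, forces in N, time in s.
With the tool pointing down it reaches from about 0.4 to 0.9 m from the base axis. Payload 5.5 kg.
Tool frame: the origin (TCP) lies at the very end of the fingers, on their centre line; the grasp point (between the pads) lies 19 mm behind it; x points along the fingers, z is the direction in which the jaws open and shut, and the axes are right-handed (so a half turn about x gives the same grasp; the last joint's range is limited). The gripper opens to 85 mm and grips with 20 to 120 N. Pads are 22 mm wide; open, the fingers measure 114 mm over their backs; the gripper's body (76 mm by 85 mm) begins 54 mm behind the grasp point. The pads swing forward as they close: fully open they stand 13 mm farther back than shut.
Start: joints at [-0.9, 0.501, -0.427, 1.55, 0.221, 1.138, -0.21], TCP at [0.258, 0.597, 0.231] pointing down, gripper open.
Joint ranges: [-2.88, 2.88], [-0.31, 2.03], [-1.54, 1.56], [0.2, 2.42], [-1.41, 4.55], [0.19, 2.02], [-2.57, 2.57]. Speed limits (rad/s): [2.57, 2.57, 3.14, 3.14, 3.14, 3.14, 3.14].

## Interface

Orientations are given as a unit quaternion [w, x, y, z].
In Python, from workcell import * gives the robot as it stands. The module is installed in compiled form; this text tells all that it offers.
- The arm moves only by the tool play_rows, never from a script. Its argument "increments" is a list of rows, each a list of 2 entries, a list of its own where there are three numbers: the shift along the tool's x, y, z in mm, then the turn about the tool's x in units of 6 degrees (1.0 is 6 degrees). In form: [[[dx, dy, dz], yaw], ...]. A call has 1 to 10 rows; each row is the pose to reach, as a shift and turn from the pose commanded when the call began, along the tool's axes at that moment; what a row does not reach only later rows make up. A row lasts 1/10 s, in which the tool goes at most 50 mm and 8.59 degrees, less where a joint would pass 70% of its speed; a pose out of reach is approached as far as the arm can. A call with a gripper value outside its range is refused whole. "jaw" is the closure in counts, from 0 (fully open) to 255 (shut), set as the call begins (left out, the last holds). The fingers move at their own pace and stop on an object; "grip_force" is the grip in N (left out, the last holds). Time passes only in rows, so rows that repeat a pose let the fingers close. It gives the time, the measured TCP pose, the force and the opening at its end, in the units of the state.
- sense(): the state, without advancing time (a new reading comes with each control period).
- grab_frame(name): name is "side" or "top"; returns the picture (480x640x3 uint8, red, green, blue); there is no depth.
- calibration(name): a dict with "vfov" (degrees; the focal length in pixels is half the picture's height over the tangent of half this angle, whatever the lens; pixels are square), "cx", "cy" (the principal point, pixels), "k1" (the pictures are not rectified: a ray, as slopes to the right and down, at radius r is drawn at 1 + k1 r^2 times it, then the intrinsics apply), "xyz" and "rotation" of the camera in the world. Camera axes: x right, y down, z forward; pixel columns grow to the right and rows downward; lengths in m; the calibration is good to about 2 mm. A picture is of the moment at which its call begins. calibration takes no time and is no camera call.
- hand_in(): hands the job in, once; it reports no verdict.
The state is a dict: "time_s": time; "q": joint angles; "joint_velocities": joint speeds; "tau": joint torques, N m; "ee_pos": TCP position; "eef_rot": TCP orientation; "wrist_force": force on the tool from outside, world axes, zero at the start; "wrist_torque": the same for the moment, N m; "grip_width": opening from 0.0 (shut) to 1.0 (fully open).
Only numpy, scipy, OpenCV 4.12 (cv2) and the standard library are available. Lean on these libraries where they do the work, as an engineer would, in place of code of your own. Each camera call takes 0.05 s, during which the arm holds its last target. There are 200 camera calls.

## Working session

There is one attempt and no reset: what is moved stays moved. The work goes in short steps, Python scripts to look and compute and a tool call to move; the robot and the scene stay as the last step left them, time stands still between calls to the robot, and variables do not carry over. Pictures are saved under pics/ and viewed, about 8 in all and at most 12, crops included, and the job is handed in when it is done.

Besides the shell and the picture viewer there is one more tool, called after ">>>" as name([rows], argument=value, ...), one row to a line, values as JSON. play_rows: Moves the arm, as the interface text tells. Its arguments: {"type":"object","properties":{"increments":{"type":"array"},"jaw":{"type":"number"},"grip_force":{"type":"number"}},"required":["increments"]}

```bash
mkdir -p pics; cat > h.py <<'E'
from workcell import *
import numpy as np, cv2
def px2ray(name,u,v):
    c=calibration(name); f=240/np.tan(np.radians(c["vfov"])/2)
    d=np.array([(u-c["cx"])/f,(v-c["cy"])/f]); s=d.copy()
    for _ in range(30): s=d/(1+c["k1"]*(s@s))
    R=rot(c); r=R@np.array([s[0],s[1],1]); return np.array(c["xyz"]),r/np.linalg.norm(r)
def rot(c):
    R=np.array(c["rotation"],float)
    if R.shape==(4,):
        from scipy.spatial.transform import Rotation as Q
        R=Q.from_quat(R[[1,2,3,0]]).as_matrix()
    return R
def onz(name,u,v,z):
    o,r=px2ray(name,u,v); return o+r*(z-o[2])/r[2]
def proj(name,p):
    c=calibration(name); f=240/np.tan(np.radians(c["vfov"])/2)
    q=rot(c).T@(np.array(p)-c["xyz"]); s=q[:2]/q[2]; s=s*(1+c["k1"]*(s@s))
    return s*f+[c["cx"],c["cy"]]
def tri(a,b):
    o1,r1=px2ray(*a);o2,r2=px2ray(*b)
    t=np.linalg.lstsq(np.c_[r1,-r2],o2-o1,rcond=None)[0]
    p,q=o1+t[0]*r1,o2+t[1]*r2; return (p+q)/2,np.linalg.norm(p-q)
def save(name,fn,crop=None,k=1):
    im=grab_frame(name)[:,:,::-1].copy()
    cv2.imwrite("pics/raw_"+fn,im)
    if crop: x0,y0,x1,y1=crop; im=im[y0:y1,x0:x1]
    im=cv2.resize(im,None,fx=k,fy=k,interpolation=cv2.INTER_CUBIC); cv2.imwrite("pics/"+fn,im)
E
python3 - <<'E'
from h import *
for n in("side","top"): print(calibration(n)); save(n,n+"0.png")
s=sense();print(s)
E
```

```text
{'vfov': 51.193044246517935, 'cx': 323.40753052477174, 'cy': 241.34101272677347, 'k1': -0.10917625851470895, 'xyz': array([ 0.03546124, -0.45659055,  0.87720612]), 'rotation': array([-0.34209115,  0.86603709, -0.33600662,  0.14160846])}
{'vfov': 50.266556446987835, 'cx': 319.1081559919121, 'cy': 236.47388629192585, 'k1': -0.06927311770677629, 'xyz': array([0.30057586, 0.07637043, 1.32805113]), 'rotation': array([ 0.06009219, -0.69967109,  0.70845781, -0.07026258])}
{'time_s': 0.1, 'q': array([-0.89976701,  0.50174686, -0.42677998,  1.55138263,  0.22081614,
        1.13830498, -0.21028341]), 'joint_velocities': array([-0.00106515, -0.00130117, -0.00036615, -0.00321815, -0.00070706,
        0.0005355 , -0.00207861]), 'tau': array([-1.20937321e-02, -5.70805049e+01, -5.83892047e+00, -2.81747550e+01,
        1.04669103e-02,  5.41682282e-03,  4.46745148e-06]), 'ee_pos': array([0.25760158, 0.59607253, 0.23034971]), 'eef_rot': array([ 0.59034871, -0.38874368,  0.59141525,  0.38806541]), 'wrist_force': array([ 0.74495383,  0.57116811, -0.15730249]), 'wrist_torque': array([ 0.00098214,  0.01963788, -0.01491613]), 'grip_width': 0.9964708903248637}
```

View pics/top0.png

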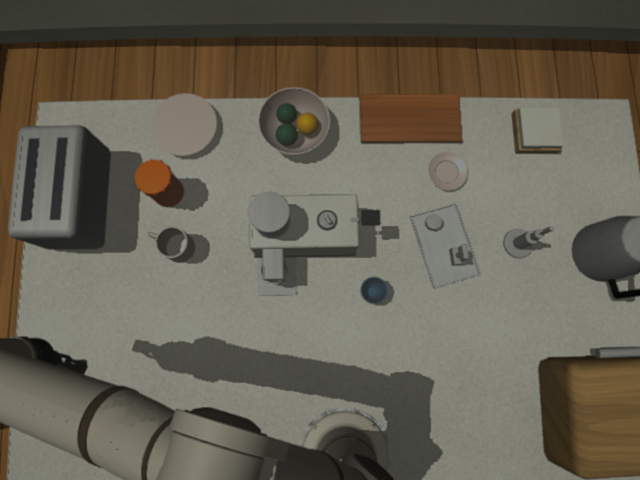

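View pics/side0.png

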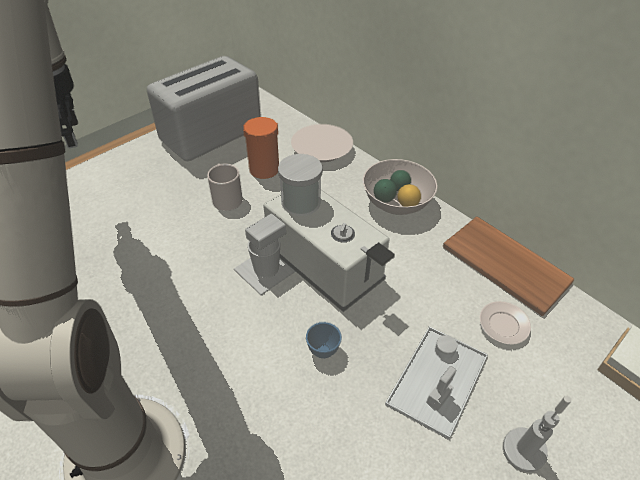

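The top view shows the doser at about (305,222), screw at (327,220), black tab (371,217), tray (445,245) and key (461,255). In the side view the screw is at (343,232), the tab at (379,254) and the key at (442,385). Next I'll enlarge the key and screw.

```bash
python3 - <<'E'
from h import *
t=cv2.imread("pics/raw_top0.png");s=cv2.imread("pics/raw_side0.png")
def c(im,x,y,w,h): return cv2.resize(im[y:y+h,x:x+w],(400,300),interpolation=cv2.INTER_CUBIC)
m=np.vstack([np.hstack([c(t,405,200,80,60+0) if 0 else c(t,400,202,112,84+0),c(t,300,190,100,75)]),np.hstack([c(s,384,330,112,84+0) if 0 else c(s,380,330,120,90),c(s,310,200,100,75)])])
cv2.imwrite("pics/m0.png",m)
for p in[(250,198),(357,195),(358,248),(250,248)]: print("doser top",onz("top",*p,.14))
print("screw",onz("top",327,220,.15),onz("side",343,232,.15))
print("tab",onz("top",371,217,.165),onz("side",379,254,.165))
for p in[(411,215),(457,206),(479,275),(434,287)]: print("tray",onz("top",*p,.01))
E
```

```text
doser top [0.61796842 0.22198266 0.14      ]
doser top [ 0.62271178 -0.03479112  0.14      ]
doser top [ 0.49367929 -0.03358747  0.14      ]
doser top [0.49658981 0.22057634 0.14      ]
screw [0.55976906 0.03868431 0.15      ] [0.5590373  0.03427684 0.15      ]
tab [ 0.56255538 -0.06372028  0.165     ] [ 0.55839328 -0.06447709  0.165     ]
tray [ 0.60184856 -0.18912444  0.01      ]
tray [ 0.62537545 -0.31437639  0.01      ]
tray [ 0.43944438 -0.36100638  0.01      ]
tray [ 0.41002783 -0.24037033  0.01      ]
```

View pics/m0.png

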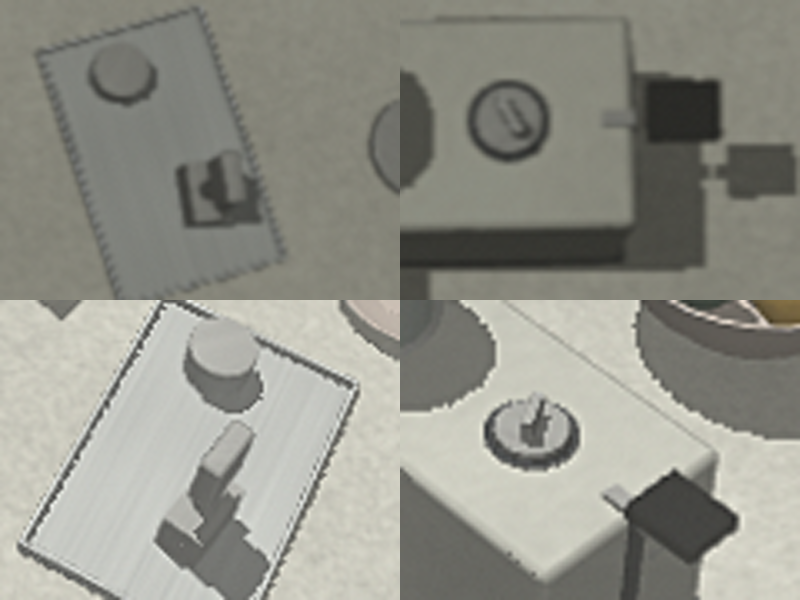

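```bash
python3 - <<'E'
from h import *
from scipy.spatial.transform import Rotation as Q
q=sense()["eef_rot"]; print(Q.from_quat(q[[1,2,3,0]]).as_matrix().round(3))
cs=[(236,421),(255,430),(222,472),(201,465)]
P=[onz("side",380+x*.3,330+(y-300)*.3,.098) for x,y in cs]
for p in P: print(p.round(4), ((proj("top",p)-[400,202])*400/112).round(0))
c=np.mean(P,0);print("key top",c.round(4))
d=P[0]+P[1]-P[2]-P[3];print("yaw",np.arctan2(d[1],d[0]))
# paint zoom of predictions, larger
t=cv2.imread("pics/raw_top0.png");s=cv2.imread("pics/raw_side0.png")
def crop(im,x,y,w,h,k): return cv2.resize(im[y:y+h,x:x+w],(w*k,h*k),interpolation=cv2.INTER_CUBIC)
A=crop(t,440,230,50,37,8);B=crop(s,420,355,50,37,8);C=crop(t,305,200,50,37,8);D=crop(s,320,215,50,37,8)
m=cv2.convertScaleAbs(np.vstack([np.hstack([A,B]),np.hstack([C,D])]),alpha=1.3)
cv2.imwrite("pics/m1.png",m)
E
```

```text
[[-0.001 -0.918  0.397]
 [-0.002  0.397  0.918]
 [-1.     0.    -0.002]]
[ 0.5067 -0.2952  0.098 ] [222. 151.]
[ 0.5098 -0.3055  0.098 ] [237. 146.]
[ 0.4775 -0.3087  0.098 ] [244. 193.]
[ 0.4727 -0.2986  0.098 ] [230. 200.]
key top [ 0.4917 -0.302   0.098 ]
yaw 0.09983898566235462
```

View pics/m1.png

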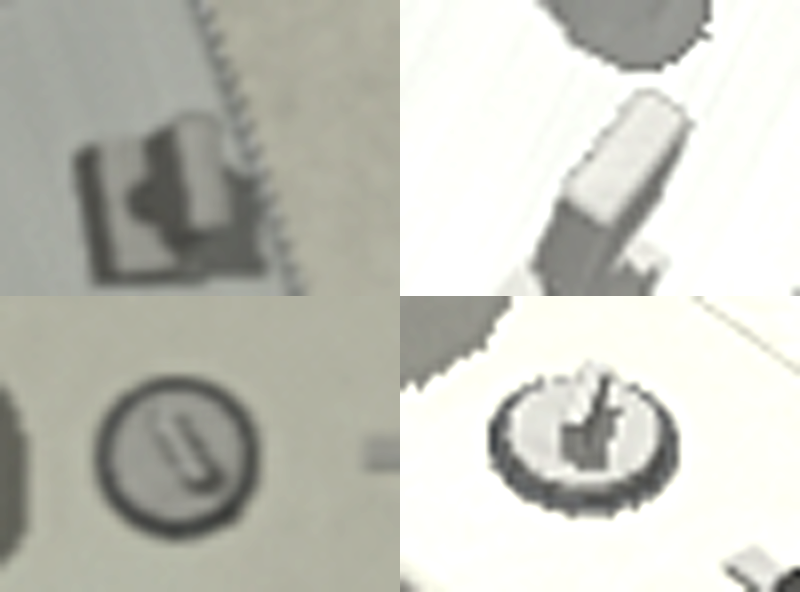

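```bash
python3 - <<'E'
from h import *
print(tri(("top",465.4,251.6),("side",448.5,374.5)), onz("top",465.4,251.6,.098),onz("side",448.5,374.5,.098))
print(tri(("top",327.4,220.2),("side",343.1,230.8)), onz("top",327.4,220.2,.146),onz("side",343.1,230.8,.146))
def yaw(n,a,b,z):
    d=onz(n,*a,z)-onz(n,*b,z); return np.arctan2(d[1],d[0])
f=lambda x,y:(440+x/8,230+y/8)
print("key yaw top",yaw("top",f(193.5,120),f(212,226),.098), yaw("top",f(75,155),f(95,283),.02),yaw("top",f(103,140),f(118,272),.033))
g=lambda x,y:(420+(x-400)/8,355+y/8)
print("key yaw side",yaw("side",g(645,88),g(562,195),.098),yaw("side",g(692,120),g(612,222),.098))
# tang top face edges, top view: bright strip
k=lambda x,y:(305+x/8,200+(y-296)/8)
print("tang yaw",yaw("top",k(152,415),k(195,488),.16),yaw("top",k(172,410),k(218,480),.16))
print("tang c",onz("top",*k(185,450),.16))
E
```

```text
(array([ 0.4889498 , -0.30212608,  0.09954278]), np.float64(0.00218888929637571)) [ 0.48834155 -0.30182112  0.098     ] [ 0.49083746 -0.30243363  0.098     ]
(array([0.56029601, 0.03703613, 0.15016381]), np.float64(0.0025044891800364818)) [0.56015475 0.03761789 0.146     ] [0.56448678 0.03931481 0.146     ]
key yaw top 0.10904728654303857 0.09644683089635124 0.05280348585338743
key yaw side 0.1110521291287287 0.09929788558932315
tang yaw 0.5071606109211856 0.555164812021806
tang c [0.5593357 0.0363429 0.16     ]
```

The key's paddle is at about (0.489, -0.302) with yaw 0.10. The screw is at about (0.560, 0.038) with the tang at about 0.53 rad. I'll start moving: lift, then swing round to the key.

>>> play_rows([
  [[-40,0,0],0],
  [[-80,0,0],0],
  [[-120,0,0],0],
  [[-160,-10,-5],0],
  [[-190,-40,-20],-0.5],
  [[-200,-75,-45],-1],
  [[-200,-115,-70],-1.5],
  [[-200,-155,-95],-2],
  [[-200,-195,-120],-2.5],
  [[-200,-235,-145],-3],
], jaw=0, grip_force=60)

```text
time_s: 1.1
ee_pos: [0.4166, 0.3685, 0.431]
eef_rot: [0.522, -0.477, 0.523, 0.477]
wrist_force: [0.4, 0.3, 0.3]
grip_width: 1.001
```

```bash
cat >> h.py <<'E'
from scipy.spatial.transform import Rotation as Q
def st():
    s=sense(); q=s["eef_rot"]; R=Q.from_quat(q[[1,2,3,0]]).as_matrix()
    print("t",round(s["time_s"],2),"p",s["ee_pos"].round(4),"jawyaw",round(np.arctan2(R[1,2],R[0,2]),3),"tilt",R[:,0].round(3),"q",s["q"].round(2),"F",s["wrist_force"].round(1),"T",s["wrist_torque"].round(2),"w",round(s["grip_width"],3))
    return s["ee_pos"],R
def go(x,y,z,jy):
    p,R=st(); jy0=np.arctan2(R[1,2],R[0,2])
    print("need mm",(R.T@(np.array([x,y,z])-p)*1000).round(1),"turn",round(np.degrees(-(jy-jy0))/6,2))
E
python3 -c "
from h import *
go(.489,-.302,.16,1.671)"
```

```text
t 1.1 p [0.4166 0.3685 0.431 ] jawyaw 1.479 tilt [-0. -0. -1.] q [-0.45  0.19 -0.38  1.5   0.07  1.46  0.64] F [0.4 0.3 0.3] T [ 0.06 -0.08  0.  ] w 1.001
need mm [ 271.2 -133.3 -661. ] turn -1.83
```

>>> play_rows([
  [[0,0,-40],0],
  [[0,0,-80],0],
  [[0,0,-120],-0.3],
  [[0,-10,-160],-0.6],
  [[0,-20,-200],-0.9],
  [[0,-30,-240],-1.2],
  [[0,-40,-280],-1.5],
  [[0,-50,-320],-1.8],
  [[0,-60,-360],-1.83],
  [[0,-70,-400],-1.83],
])

```text
time_s: 2.1
ee_pos: [0.448, -0.036, 0.4311]
eef_rot: [0.475, -0.524, 0.475, 0.524]
wrist_force: [1.3, -0.6, -0.3]
grip_width: 0.997
```

```bash
python3 -c "
from h import *
go(.489,-.302,.16,1.671)"
```

```text
t 2.1 p [ 0.448  -0.036   0.4311] jawyaw 1.669 tilt [-0.  0. -1.] q [-0.   -0.04  0.02  1.74  0.    1.44  1.69] F [ 1.3 -0.6 -0.3] T [-0.01 -0.05 -0.02] w 0.997
need mm [ 271.1  -14.8 -268.7] turn -0.02
```

>>> play_rows([
  [[0,0,-40],0],
  [[0,-2,-80],0],
  [[0,-4,-120],0],
  [[20,-6,-160],0],
  [[50,-8,-200],0],
  [[90,-12,-240],0],
  [[130,-15,-269],0],
  [[170,-15,-269],0],
  [[200,-15,-269],0],
  [[200,-15,-269],0],
])

```text
time_s: 3.1
ee_pos: [0.4861, -0.2988, 0.2259]
eef_rot: [0.474, -0.52, 0.476, 0.527]
wrist_force: [-0.2, 1.0, 0.8]
grip_width: 1.004
```

```bash
python3 -c "
from h import *
go(.489,-.302,.066,1.671)
t=save('top','a.png');save('side','b.png')
a=cv2.imread('pics/raw_a.png');b=cv2.imread('pics/raw_b.png')
m=np.hstack([cv2.resize(a[200:300,400:500],(400,400)),cv2.resize(b[310:430,380:500],(400,400))]);cv2.imwrite('pics/m2.png',m)"
```

```text
t 3.1 p [ 0.4861 -0.2988  0.2259] jawyaw 1.668 tilt [-0.01   0.005 -1.   ] q [ 0.3   0.34  0.26  1.77 -0.1   1.05  2.26] F [-0.2  1.   0.8] T [ 0.02 -0.01 -0.02] w 1.004
need mm [159.9  -4.1  -4.4] turn -0.03
```

View pics/m2.png

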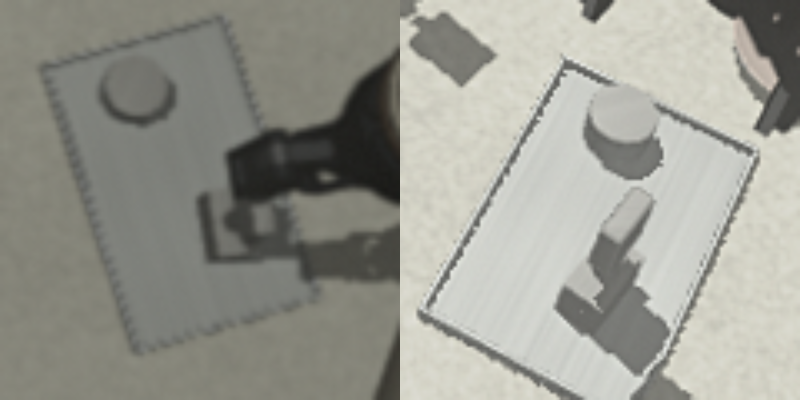

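The key still stands upright (right panel, paddle at about (625,215)) and the fingers are above it. Descending and closing.

>>> play_rows([
  [[0,-4,-4],0],
  [[30,-4,-4],0],
  [[60,-4,-4],0],
  [[90,-4,-4],0],
  [[115,-4,-4],0],
  [[135,-4,-4],0],
  [[150,-4,-4],0],
  [[160,-4,-4],0],
  [[166,-4,-4],0],
  [[166,-4,-4],0],
])

```text
time_s: 4.2
ee_pos: [0.4942, -0.3043, 0.0653]
eef_rot: [-0.475, 0.524, -0.475, -0.524]
wrist_force: [-1.2, -0.8, 0.5]
grip_width: 0.998
```

```bash
python3 -c "
from h import *
go(.489,-.302,.060,1.671)"
```

```text
t 4.2 p [ 0.4942 -0.3043  0.0653] jawyaw 1.669 tilt [ 0. -0. -1.] q [ 0.34  0.56  0.21  1.86 -0.17  0.73  2.32] F [-1.2 -0.8  0.5] T [ 0.02  0.   -0.03] w 0.998
need mm [5.3 4.9 2.8] turn -0.02
```

>>> play_rows([
  [[5,5,2.5],0],
  [[5,5,2.5],0],
  [[5,5,2.5],0],
])

```text
time_s: 4.5
ee_pos: [0.4886, -0.3022, 0.0606]
eef_rot: [-0.475, 0.524, -0.475, -0.524]
wrist_force: [0.6, 0.1, -0.0]
grip_width: 0.999
```

>>> play_rows([
  [[0,0,0],0],
  [[0,0,0],0],
  [[0,0,0],0],
  [[0,0,0],0],
  [[0,0,0],0],
  [[0,0,0],0],
  [[0,0,0],0],
  [[0,0,0],0],
  [[0,0,0],0],
  [[0,0,0],0],
], jaw=255, grip_force=60)

```text
time_s: 5.5
ee_pos: [0.4887, -0.3023, 0.0604]
eef_rot: [-0.475, 0.524, -0.475, -0.524]
wrist_force: [0.2, -0.2, 0.5]
grip_width: 0.155
```

```bash
python3 -c "
from h import *
go(.489,-.302,.060,1.671)"
```

```text
t 5.5 p [ 0.4887 -0.3023  0.0604] jawyaw 1.669 tilt [ 0. -0. -1.] q [ 0.34  0.56  0.21  1.88 -0.17  0.71  2.32] F [ 0.2 -0.2  0.5] T [-0.11  0.07 -0.03] w 0.155
need mm [ 0.4 -0.3  0.3] turn -0.02
```

>>> play_rows([
  [[-20,0,0],0],
  [[-50,0,0],0],
  [[-85,0,0],0],
  [[-120,0,0],0],
  [[-155,0,0],0],
  [[-190,0,0],0],
  [[-210,0,0],0],
  [[-210,0,0],0],
  [[-210,0,0],0],
  [[-210,0,0],0],
])

```text
time_s: 6.5
ee_pos: [0.4877, -0.3015, 0.2684]
eef_rot: [0.475, -0.523, 0.475, 0.525]
wrist_force: [0.1, 0.4, -2.5]
grip_width: 0.156
```

>>> play_rows([
  [[0,-10,30],-0.4],
  [[0,-20,65],-0.8],
  [[0,-30,100],-1.2],
  [[0,-42,135],-1.6],
  [[0,-54,170],-2.0],
  [[0,-65,205],-2.4],
  [[0,-76,240],-2.8],
  [[0,-87,275],-3.2],
  [[0,-98,310],-3.6],
  [[0,-104,331],-4.1],
])

```text
time_s: 7.5
ee_pos: [0.5591, 0.0411, 0.2685]
eef_rot: [0.35, -0.613, 0.351, 0.615]
wrist_force: [0.0, 1.5, -1.5]
grip_width: 0.153
```

>>> play_rows([
  [[0,0,0],0],
  [[0,0,0],0],
  [[0,0,0],0],
  [[0,0,0],0],
])

```text
time_s: 7.9
ee_pos: [0.5596, 0.0353, 0.2701]
eef_rot: [0.353, -0.613, 0.354, 0.613]
wrist_force: [-0.3, -0.3, -1.5]
grip_width: 0.158
```

```bash
python3 -c "
from h import *
go(.560,.038,.270,2.10)
t=save('top','c.png');save('side','d.png')
a=cv2.imread('pics/raw_c.png');b=cv2.imread('pics/raw_d.png')
m=np.hstack([cv2.resize(a[170:270,270:370],(400,400)),cv2.resize(b[160:260,290:390],(400,400),interpolation=cv2.INTER_CUBIC)]);cv2.imwrite('pics/m3.png',m)"
```

```text
t 7.9 p [0.5596 0.0353 0.2701] jawyaw 2.095 tilt [-0.    -0.001 -1.   ] q [-0.12  0.27  0.01  1.75 -0.    1.12  1.99] F [-0.3 -0.3 -1.5] T [-0.06 -0.01 -0.01] w 0.158
need mm [ 0.1 -1.7  2.1] turn -0.05
```

View pics/m3.png

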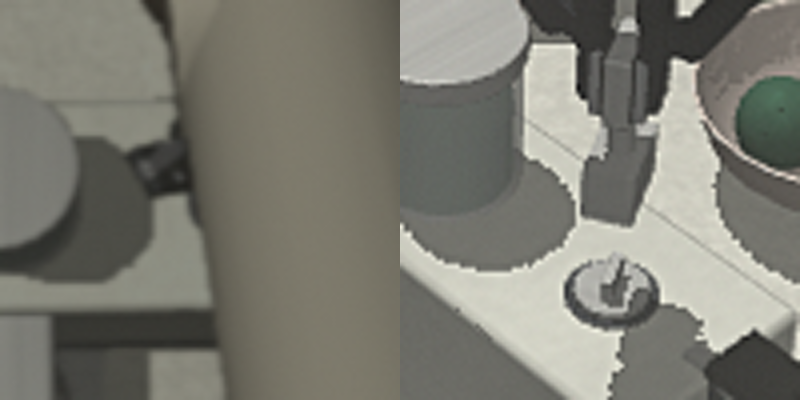

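>>> play_rows([
  [[15,-1.3,1.4],0],
  [[30,-1.3,1.4],0],
  [[43,-1.3,1.4],0],
  [[43,-1.3,1.4],0],
  [[43,-1.3,1.4],0],
])

```text
time_s: 8.5
ee_pos: [0.5602, 0.0389, 0.2273]
eef_rot: [0.352, -0.613, 0.353, 0.613]
wrist_force: [-0.0, -0.6, -0.7]
grip_width: 0.158
```

```bash
python3 -c "
from h import *
p,R=st()
save('side','e.png')
b=cv2.imread('pics/raw_e.png')
m=cv2.resize(b[180:250,300:390],(720,560),interpolation=cv2.INTER_CUBIC);
yaw=np.arctan2(R[1,2],R[0,2])-np.pi/2
zb=p[2]-.0574
for dx,dy in[(-22,-13),(22,-13),(22,13),(-22,13)]:
  for z in(zb,zb+.03):
    a=np.array([np.cos(yaw),np.sin(yaw)]);n=np.array([-a[1],a[0]])
    u=proj('side',[*(p[:2]+a*dx/1000+n*dy/1000),z]); w=(u-[300,180])*8
    cv2.circle(m,tuple(int(v) for v in w),3,(0,0,255),-1); print(dx,dy,z.round(3),w.round(0))
w=(proj('side',[.5604,.0375,.146])-[300,180])*8;print('flange c',w);cv2.circle(m,tuple(int(v) for v in w),3,(0,255,0),-1)
cv2.imwrite('pics/m4.png',m)"
```

```text
t 8.5 p [0.5602 0.0389 0.2273] jawyaw 2.098 tilt [-0. -0. -1.] q [-0.13  0.31  0.01  1.79 -0.    1.03  1.98] F [-0.  -0.6 -0.7] T [ 0.01 -0.05 -0.01] w 0.158
-22 -13 0.17 [365. 419.]
-22 -13 0.2 [370. 333.]
22 -13 0.17 [410. 302.]
22 -13 0.2 [417. 215.]
22 13 0.17 [312. 280.]
22 13 0.2 [317. 194.]
-22 13 0.17 [264. 396.]
-22 13 0.2 [267. 310.]
flange c [338.33488865 417.73653279]
```

View pics/m4.png

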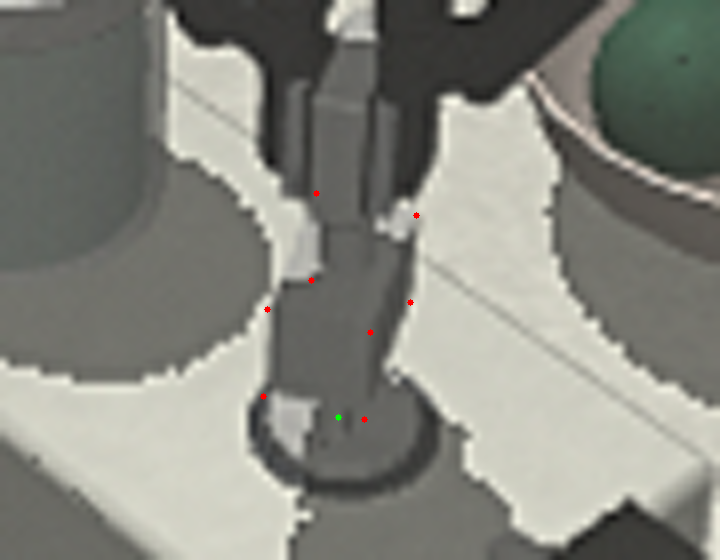

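The foot sits over the flange. The projected foot and flange dots both show the same side-camera bias of about 1 px, so the two agree to about 1 mm. Descending gently.

>>> play_rows([
  [[3,0,0],0],
  [[6,0,0],0],
  [[9,0,0],0],
  [[11,0,0],0],
  [[13,0,0],0],
  [[15,0,0],0],
  [[15,0,0],0],
])

```text
time_s: 9.25
ee_pos: [0.5602, 0.0391, 0.212]
eef_rot: [0.352, -0.613, 0.353, 0.613]
wrist_force: [0.4, -0.4, -1.3]
grip_width: 0.157
```

```bash
python3 -c "
from h import *
st()"
```

```text
t 9.25 p [0.5602 0.0391 0.212 ] jawyaw 2.098 tilt [-0. -0. -1.] q [-0.13  0.33  0.01  1.81 -0.    1.    1.98] F [ 0.4 -0.4 -1.3] T [-0.17 -0.04  0.02] w 0.157
```

>>> play_rows([
  [[2,0,0],0],
  [[4,0,0],0],
  [[6,0,0],0],
  [[6,0,0],0],
])

```text
time_s: 9.65
ee_pos: [0.5602, 0.0391, 0.206]
eef_rot: [0.352, -0.613, 0.352, 0.613]
wrist_force: [-0.4, -0.1, -0.9]
grip_width: 0.159
```

>>> play_rows([
  [[0,0,0],0.8],
  [[0,0,0],1.6],
  [[0,0,0],2.4],
  [[0,0,0],3.2],
  [[0,0,0],4.0],
  [[0,0,0],4.0],
])

```text
time_s: 10.25
ee_pos: [0.5607, 0.0389, 0.2064]
eef_rot: [-0.472, 0.527, -0.472, -0.526]
wrist_force: [1.8, -1.3, -1.7]
grip_width: 0.157
```

```bash
python3 -c "
from h import *
st()"
```

```text
t 10.25 p [0.5607 0.0389 0.2064] jawyaw 1.678 tilt [ 0.001 -0.001 -1.   ] q [-0.19  0.34  0.09  1.82 -0.03  0.99  1.59] F [ 1.8 -1.3 -1.7] T [-0.46 -0.38  0.04] w 0.157
```

>>> play_rows([
  [[0,0,0],0.8],
  [[0,0,0],1.6],
  [[0,0,0],2.4],
  [[0,0,0],3.2],
  [[0,0,0],4.0],
  [[0,0,0],4.8],
  [[0,0,0],5.6],
  [[0,0,0],6.4],
  [[0,0,0],6.4],
])

```text
time_s: 11.15
ee_pos: [0.561, 0.0409, 0.2065]
eef_rot: [0.619, -0.342, 0.618, 0.343]
wrist_force: [1.6, 3.3, -2.6]
grip_width: 0.16
```

```bash
python3 -c "
from h import *
st()"
```

```text
t 11.15 p [0.561  0.0409 0.2065] jawyaw 1.012 tilt [ 0.002  0.002 -1.   ] q [-0.29  0.34  0.21  1.82 -0.08  0.99  0.96] F [ 1.6  3.3 -2.6] T [ 0.78 -0.79  0.07] w 0.16
```

>>> play_rows([
  [[0,0,0],0.5],
  [[0,0,0],1.0],
  [[0,0,0],1.5],
  [[0,0,0],1.5],
])

```text
time_s: 11.55
ee_pos: [0.5612, 0.0412, 0.2065]
eef_rot: [0.644, -0.293, 0.642, 0.294]
wrist_force: [3.2, 4.1, -3.6]
grip_width: 0.159
```

```bash
python3 -c "
from h import *
st()"
```

```text
t 11.55 p [0.5612 0.0412 0.2065] jawyaw 0.856 tilt [ 0.002  0.002 -1.   ] q [-0.31  0.34  0.23  1.82 -0.1   0.99  0.82] F [ 3.2  4.1 -3.6] T [ 0.96 -0.93  0.07] w 0.159
```

>>> play_rows([
  [[0,0,0],0.4],
  [[0,0,0],0.8],
  [[0,0,0],1.0],
  [[0,0,0],1.0],
])

```text
time_s: 11.95
ee_pos: [0.5612, 0.0411, 0.2065]
eef_rot: [0.659, -0.259, 0.657, 0.26]
wrist_force: [3.4, 3.4, -3.9]
grip_width: 0.159
```

```bash
python3 -c "
from h import *
st()"
```

```text
t 11.95 p [0.5612 0.0411 0.2065] jawyaw 0.752 tilt [ 0.002  0.002 -1.   ] q [-0.32  0.34  0.25  1.82 -0.1   0.99  0.72] F [ 3.4  3.4 -3.9] T [ 0.94 -1.01  0.1 ] w 0.159
```

>>> play_rows([
  [[0,0,0],0.4],
  [[0,0,0],0.8],
  [[0,0,0],0.8],
])

```text
time_s: 12.25
ee_pos: [0.5616, 0.0418, 0.2066]
eef_rot: [0.669, -0.231, 0.667, 0.233]
wrist_force: [6.0, 5.6, -4.7]
grip_width: 0.156
```

```bash
python3 -c "
from h import *
st()"
```

```text
t 12.25 p [0.5616 0.0418 0.2066] jawyaw 0.669 tilt [ 0.003  0.003 -1.   ] q [-0.34  0.34  0.27  1.82 -0.11  0.99  0.64] F [ 6.   5.6 -4.7] T [ 1.36 -1.3   0.17] w 0.156
```

>>> play_rows([
  [[0,0,0],0.4],
  [[0,0,0],0.8],
  [[0,0,0],0.8],
])

```text
time_s: 12.55
ee_pos: [0.5617, 0.0422, 0.2066]
eef_rot: [0.678, -0.204, 0.675, 0.205]
wrist_force: [5.7, 4.5, -3.5]
grip_width: 0.156
```

```bash
python3 -c "
from h import *
st()"
```

```text
t 12.55 p [0.5617 0.0422 0.2066] jawyaw 0.587 tilt [ 0.003  0.003 -1.   ] q [-0.35  0.35  0.28  1.82 -0.12  0.99  0.57] F [ 5.7  4.5 -3.5] T [ 1.39 -1.4   0.78] w 0.156
```

Torque jumped from 0.17 to 0.78 N m, so the screw is at its stop. Backing off into the slack and lifting.

>>> play_rows([
  [[0,0,0],-0.7],
  [[0,0,0],-1.4],
  [[0,0,0],-2.2],
  [[0,0,0],-2.2],
  [[0,0,0],-2.2],
])

```text
time_s: 13.05
ee_pos: [0.5609, 0.0402, 0.2065]
eef_rot: [0.65, -0.279, 0.649, 0.279]
wrist_force: [3.5, 2.9, -2.8]
grip_width: 0.161
```

```bash
python3 -c "
from h import *
st()"
```

```text
t 13.05 p [0.5609 0.0402 0.2065] jawyaw 0.811 tilt [ 0.001  0.001 -1.   ] q [-0.31  0.34  0.24  1.82 -0.1   0.99  0.78] F [ 3.5  2.9 -2.8] T [ 0.95 -1.11  0.07] w 0.161
```

>>> play_rows([
  [[-5,0,0],0],
  [[-10,0,0],0],
  [[-18,0,0],0],
  [[-28,0,0],0],
  [[-40,0,0],0],
  [[-55,0,0],0],
  [[-65,0,0],0],
  [[-65,0,0],0],
  [[-65,0,0],0],
])

```text
time_s: 13.95
ee_pos: [0.5601, 0.0391, 0.2714]
eef_rot: [0.65, -0.279, 0.65, 0.279]
wrist_force: [-0.5, 0.0, -0.6]
grip_width: 0.154
```

```bash
python3 -c "
from h import *
go(.4887,-.3023,.270,1.669)
save('side','f.png')
b=cv2.imread('pics/raw_f.png')
cv2.imwrite('pics/m5.png',cv2.resize(b[170:260,300:400],(600,540),interpolation=cv2.INTER_CUBIC))"
```

```text
t 13.95 p [0.5601 0.0391 0.2714] jawyaw 0.81 tilt [ 0.  0. -1.] q [-0.33  0.28  0.25  1.75 -0.08  1.12  0.76] F [-0.5  0.  -0.6] T [-0.01 -0.01  0.  ] w 0.154
need mm [   1.4 -183.7 -296.5] turn -8.2
```

View pics/m5.png

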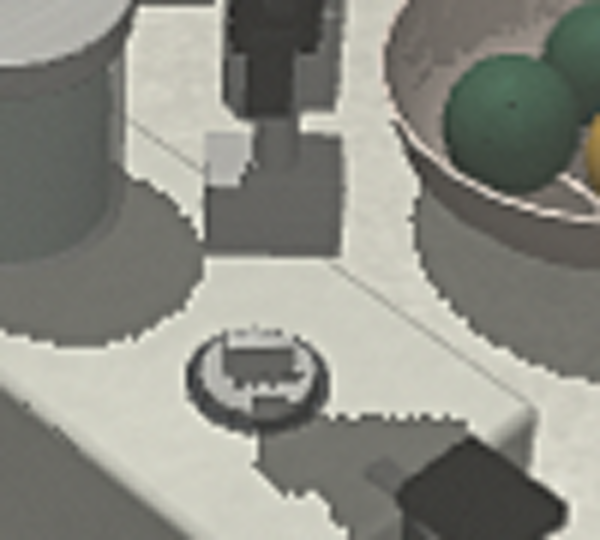

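The tang at (262,355) in the crop has turned and now lies parallel to the foot above it. I'll check its angle numerically while moving the key back.

```bash
python3 -c "
from h import *
a=onz('side',300+228/6,170+345/6,.16);b=onz('side',300+296/6,170+349/6,.16)
d=a-b;print(np.arctan2(d[1],d[0]),np.linalg.norm(d))
d=d*-1;print(np.arctan2(d[1],d[0]))"
```

```text
2.3278297796924186 0.022995131838045108
-0.8137628738973747
```

>>> play_rows([
  [[0,-18,-29],-0.8],
  [[0,-37,-60],-1.6],
  [[0,-55,-89],-2.4],
  [[0,-74,-119],-3.2],
  [[0,-92,-148],-4.0],
  [[0,-111,-178],-4.8],
  [[0,-129,-208],-5.6],
  [[0,-147,-238],-6.4],
  [[0,-166,-267],-7.2],
  [[0,-184,-297],-8.2],
])

```text
time_s: 15.0
ee_pos: [0.4879, -0.3037, 0.2703]
eef_rot: [0.474, -0.524, 0.474, 0.525]
wrist_force: [-0.1, 0.2, -1.7]
grip_width: 0.157
```

>>> play_rows([
  [[0,0,0],0],
  [[0,0,0],0],
  [[0,0,0],0],
  [[0,0,0],0],
])

```text
time_s: 15.4
ee_pos: [0.4893, -0.301, 0.2709]
eef_rot: [0.475, -0.524, 0.474, 0.525]
wrist_force: [-0.2, -0.1, -1.6]
grip_width: 0.154
```

```bash
python3 -c "
from h import *
go(.4887,-.3023,.060,1.669)"
```

```text
t 15.4 p [ 0.4893 -0.301   0.2709] jawyaw 1.671 tilt [-0.     0.001 -1.   ] q [ 0.25  0.3   0.32  1.72 -0.1   1.13  2.27] F [-0.2 -0.1 -1.6] T [ 0.06  0.01 -0.02] w 0.154
need mm [210.9   0.7  -1.5] turn 0.02
```

>>> play_rows([
  [[35,0,-1],0],
  [[70,0,-1],0],
  [[105,0,-1],0],
  [[140,0,-1],0],
  [[170,0,-1],0],
  [[190,0,-1],0],
  [[200,0,-1],0],
  [[206,0,-1],0],
  [[209,0,-1],0],
  [[209,0,-1],0],
])

```text
time_s: 16.4
ee_pos: [0.4895, -0.3038, 0.0629]
eef_rot: [-0.475, 0.524, -0.475, -0.524]
wrist_force: [-0.3, -0.8, -0.5]
grip_width: 0.156
```

```bash
python3 -c "
from h import *
st()"
```

```text
t 16.4 p [ 0.4895 -0.3038  0.0629] jawyaw 1.669 tilt [ 0.001 -0.    -1.   ] q [ 0.31  0.57  0.26  1.88 -0.21  0.72  2.36] F [-0.3 -0.8 -0.5] T [-0.01 -0.02  0.04] w 0.156
```

>>> play_rows([
  [[0,0,0],0],
  [[0.7,0,0],0],
  [[1.2,0,0],0],
  [[1.2,0,0],0],
])

```text
time_s: 16.8
ee_pos: [0.489, -0.3038, 0.0613]
eef_rot: [-0.475, 0.524, -0.475, -0.524]
wrist_force: [0.3, 0.5, -1.3]
grip_width: 0.151
```

```bash
python3 -c "
from h import *
st()"
```

```text
t 16.8 p [ 0.489  -0.3038  0.0613] jawyaw 1.669 tilt [ 0. -0. -1.] q [ 0.31  0.57  0.26  1.88 -0.21  0.72  2.36] F [ 0.3  0.5 -1.3] T [-0.04  0.03  0.  ] w 0.151
```

>>> play_rows([
  [[0.4,0,0],0],
  [[0.8,0,0],0],
  [[1.2,0,0],0],
  [[1.2,0,0],0],
])

```text
time_s: 17.2
ee_pos: [0.4889, -0.3038, 0.0603]
eef_rot: [-0.475, 0.524, -0.475, -0.524]
wrist_force: [-2.3, 0.9, 4.2]
grip_width: 0.158
```

```bash
python3 -c "
from h import *
st()"
```

```text
t 17.2 p [ 0.4889 -0.3038  0.0603] jawyaw 1.669 tilt [ 0.  0. -1.] q [ 0.31  0.57  0.26  1.88 -0.21  0.72  2.36] F [-2.3  0.9  4.2] T [ 0.25  0.38 -0.04] w 0.158
```

Touchdown (Fz went from -1.3 to +4.2 N). Releasing and rising.

>>> play_rows([
  [[0,0,0],0],
  [[0,0,0],0],
  [[0,0,0],0],
  [[0,0,0],0],
  [[0,0,0],0],
  [[0,0,0],0],
  [[0,0,0],0],
  [[0,0,0],0],
], jaw=0)

```text
time_s: 18.0
ee_pos: [0.4888, -0.3037, 0.0599]
eef_rot: [0.475, -0.524, 0.475, 0.524]
wrist_force: [-0.2, -0.2, -0.4]
grip_width: 0.997
```

>>> play_rows([
  [[-10,0,0],0],
  [[-25,0,0],0],
  [[-50,0,0],0],
  [[-80,0,0],0],
  [[-115,0,0],0],
  [[-150,0,0],0],
  [[-185,0,0],0],
  [[-210,0,0],0],
  [[-210,0,0],0],
])

```text
time_s: 18.9
ee_pos: [0.491, -0.3054, 0.276]
eef_rot: [-0.476, 0.527, -0.474, -0.521]
wrist_force: [0.1, -0.7, -0.1]
grip_width: 1.0
```

```bash
python3 -c "
from h import *
go(.5604,-.064,.270,1.669)
save('side','g.png');save('top','h.png')
b=cv2.imread('pics/raw_g.png');a=cv2.imread('pics/raw_h.png')
cv2.imwrite('pics/m6.png',np.hstack([cv2.resize(b[200:440,300:500],(400,480),interpolation=cv2.INTER_CUBIC),cv2.resize(a[180:300,340:440],(400,480))]))"
```

```text
t 18.9 p [ 0.491  -0.3054  0.276 ] jawyaw 1.668 tilt [ 0.009 -0.004 -1.   ] q [ 0.25  0.3   0.33  1.72 -0.11  1.13  2.27] F [ 0.1 -0.7 -0.1] T [-0.02 -0.02  0.06] w 1.0
need mm [  5.6 -92.5 233.6] turn -0.01
```

View pics/m6.png

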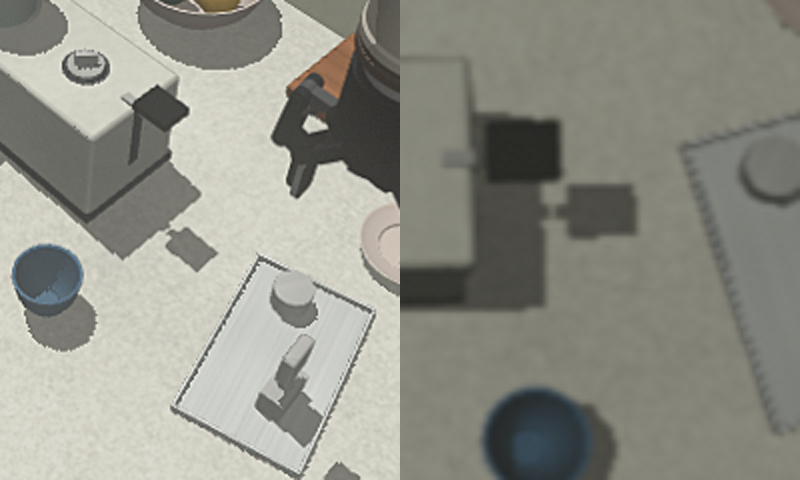

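The key stands upright on the tray and the tab is at about (370.5,217.6) in the top view, which matches the earlier position. Closing the fingers and moving over the tab.

>>> play_rows([
  [[0,-9,23],0],
  [[0,-19,47],0],
  [[0,-28,70],0.1],
  [[0,-37,93],0.2],
  [[0,-46,116],0.3],
  [[0,-56,139],0.4],
  [[0,-65,163],0.5],
  [[0,-74,186],0.6],
  [[0,-84,209],0.8],
  [[0,-92,231],0.9],
], jaw=255)

```text
time_s: 20.0
ee_pos: [0.557, -0.0635, 0.2685]
eef_rot: [0.499, -0.5, 0.5, 0.502]
wrist_force: [0.0, -0.3, 0.1]
grip_width: -0.003
```

>>> play_rows([
  [[0,0,0],0],
  [[0,0,0],0],
  [[0,0,0],0],
])

```text
time_s: 20.3
ee_pos: [0.557, -0.0663, 0.2693]
eef_rot: [0.499, -0.5, 0.5, 0.501]
wrist_force: [0.0, -0.9, -0.5]
grip_width: -0.0
```

```bash
python3 -c "
from h import *
go(.5604,-.066,.173,1.571)"
```

```text
t 20.3 p [ 0.557  -0.0663  0.2693] jawyaw 1.573 tilt [-0.001 -0.001 -1.   ] q [-0.11  0.28  0.21  1.75 -0.06  1.12  1.7 ] F [ 0.  -0.9 -0.5] T [ 0.03 -0.01  0.02] w -0.0
need mm [96.3 -3.5  0.4] turn 0.02
```

>>> play_rows([
  [[20,-3.5,0],0],
  [[45,-3.5,0],0],
  [[70,-3.5,0],0],
  [[85,-3.5,0],0],
  [[93,-3.5,0],0],
  [[96,-3.5,0],0],
  [[96,-3.5,0],0],
  [[96,-3.5,0],0],
])

```text
time_s: 21.1
ee_pos: [0.5619, -0.0652, 0.1748]
eef_rot: [-0.5, 0.501, -0.499, -0.5]
wrist_force: [0.0, 0.5, -0.1]
grip_width: 0.001
```

>>> play_rows([
  [[4,0,0],0],
  [[8,0,0],0],
  [[12,0,0],0],
  [[16,0,0],0],
  [[16,0,0],0],
  [[16,0,0],0],
])

```text
time_s: 21.7
ee_pos: [0.5617, -0.0649, 0.1583]
eef_rot: [-0.499, 0.501, -0.499, -0.501]
wrist_force: [0.3, 0.3, 4.6]
grip_width: -0.002
```

```bash
python3 -c "
from h import *
go(.5604,-.066,.123,1.571)"
```

```text
t 21.7 p [ 0.5617 -0.0649  0.1583] jawyaw 1.575 tilt [ 0.001  0.    -1.   ] q [-0.09  0.41  0.2   1.85 -0.1   0.89  1.73] F [0.3 0.3 4.6] T [-0.01  0.06 -0.01] w -0.002
need mm [35.3  1.3 -1.1] turn 0.03
```

The tab yields at 4.6 N about 7 mm down, so the lever is unlocked. Pressing on with force readings.

>>> play_rows([
  [[3,0,0],0],
  [[5,0,0],0],
  [[5,0,0],0],
])

```text
time_s: 22.0
ee_pos: [0.5616, -0.0648, 0.1528]
eef_rot: [-0.499, 0.501, -0.499, -0.501]
wrist_force: [0.7, -0.3, 3.1]
grip_width: -0.003
```

>>> play_rows([
  [[3,0,0],0],
  [[6,0,0],0],
  [[9,0,0],0],
  [[9,0,0],0],
])

```text
time_s: 22.4
ee_pos: [0.5617, -0.0648, 0.1439]
eef_rot: [-0.499, 0.501, -0.499, -0.501]
wrist_force: [1.2, 0.4, 4.6]
grip_width: -0.002
```

>>> play_rows([
  [[3,0,0],0],
  [[6,0,0],0],
  [[9,0,0],0],
  [[9,0,0],0],
])

```text
time_s: 22.8
ee_pos: [0.5617, -0.0649, 0.135]
eef_rot: [-0.499, 0.501, -0.499, -0.501]
wrist_force: [-0.1, -0.2, 7.1]
grip_width: -0.001
```

>>> play_rows([
  [[3,0,0],0],
  [[6,0,0],0],
  [[8,0,0],0],
  [[8,0,0],0],
  [[8,0,0],0],
])

```text
time_s: 23.3
ee_pos: [0.5616, -0.0648, 0.1268]
eef_rot: [-0.499, 0.501, -0.499, -0.501]
wrist_force: [2.4, -0.3, 3.6]
grip_width: -0.002
```

```bash
python3 -c "
from h import *
go(.5604,-.066,.123,1.571)"
```

```text
t 23.3 p [ 0.5616 -0.0648  0.1268] jawyaw 1.575 tilt [ 0.001 -0.    -1.   ] q [-0.08  0.45  0.19  1.87 -0.11  0.83  1.74] F [ 2.4 -0.3  3.6] T [ 0.02 -0.39 -0.01] w -0.002
need mm [ 3.8  1.2 -1.2] turn 0.03
```

>>> play_rows([
  [[2,0,0],0],
  [[3.8,0,0],0],
  [[3.8,0,0],0],
  [[3.8,0,0],0],
])

```text
time_s: 23.7
ee_pos: [0.5616, -0.0648, 0.1233]
eef_rot: [-0.499, 0.501, -0.499, -0.501]
wrist_force: [2.1, 0.3, 6.5]
grip_width: -0.0
```

```bash
python3 -c "
from h import *
st()
save('side','i.png');save('top','j.png')
b=cv2.imread('pics/raw_i.png');a=cv2.imread('pics/raw_j.png')
cv2.imwrite('pics/m7.png',np.hstack([cv2.resize(b[100:460,220:520],(400,480),interpolation=cv2.INTER_CUBIC),cv2.resize(a[120:340,240:500],(400,338))[:480].copy() if 0 else cv2.resize(a[100:340,300:500],(400,480))]))
st()"
```

```text
t 23.7 p [ 0.5616 -0.0648  0.1233] jawyaw 1.575 tilt [ 0.001  0.    -1.   ] q [-0.08  0.45  0.19  1.88 -0.11  0.82  1.74] F [2.1 0.3 6.5] T [-0.01 -0.3   0.03] w -0.0
t 23.8 p [ 0.5616 -0.0648  0.1233] jawyaw 1.575 tilt [ 0.001  0.    -1.   ] q [-0.08  0.45  0.19  1.88 -0.11  0.82  1.74] F [ 1.1 -0.2  5.5] T [ 0.04 -0.27 -0.05] w -0.001
```

View pics/m7.png

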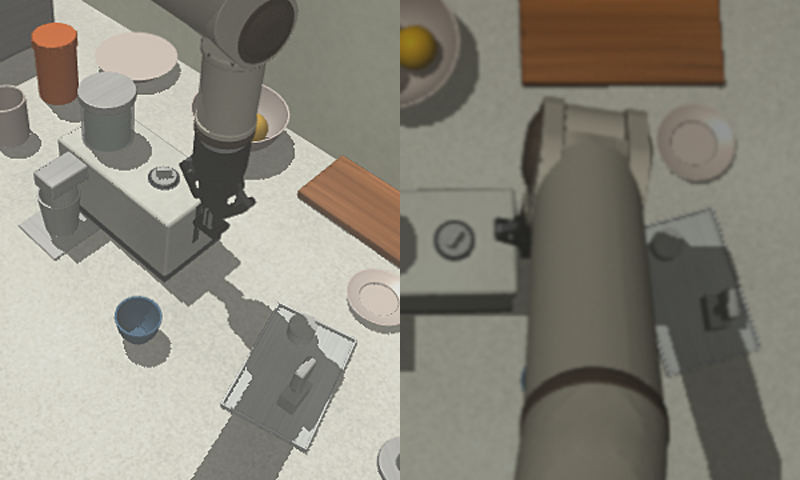

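The key stands on the tray at about (300,380) in the side panel. The tang is turned and the fingers hold the tab at 41.7 mm of travel. A small nudge will seat it in the third click.

>>> play_rows([
  [[0.7,0,0],0],
  [[0.7,0,0],0],
  [[0.7,0,0],0],
  [[0.7,0,0],0],
  [[0.7,0,0],0],
])

```text
time_s: 24.3
ee_pos: [0.5616, -0.0649, 0.1227]
eef_rot: [-0.499, 0.501, -0.499, -0.501]
wrist_force: [0.9, -0.0, 7.5]
grip_width: 0.0
```

```bash
python3 -c "
from h import *
st()
hand_in()"
```

```text
t 24.3 p [ 0.5616 -0.0649  0.1227] jawyaw 1.575 tilt [ 0.001  0.    -1.   ] q [-0.08  0.45  0.19  1.88 -0.11  0.82  1.74] F [ 0.9 -0.   7.5] T [ 0.06 -0.2  -0.02] w 0.0
the job is handed in; nothing more can be done
```

The job is handed in at 24.3 s: the screw is unlocked, the key is back on the tray, and the lever is held at the third click.

- **Screw:** I turned it clockwise with the key until the wrist torque jumped from 0.17 to 0.78 N m. The camera put the tang at about -0.81 rad. At the stop it should be about -0.65, which I put down to a rough pixel measurement.
- **Key:** It stands upright on the tray, and I let go of it. Later pictures still show it standing.
- **Lever:** The closed fingers hold the tab at z = 0.1227 m, which is about 42.3 mm of travel (third click at 42 mm, bottom stop at 52 mm). The upward force is about 7 N, where about 6.5 N is expected. The travel is worked out from the finger height, not measured on the lever.
- **Other things:** In the last pictures nothing looks disturbed, as far as they can be seen past the arm. I did not measure their positions again.

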